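# Find the rattling tin and hold it out

## Robot

A 6-joint arm with a two-finger parallel gripper is mounted at the origin on the work surface. World frame = base frame: x ahead of the robot, y to its left, z up, the work surface at z = 0. Lengths are in m, angles in rad, forces in N, time in s.
With the tool pointing down it reaches from about 0.25 to 0.775 m from the base axis. Payload 4 kg.
Tool frame: the origin (TCP) lies midway between the tips of the shut fingers; the grasp point (between the pads) lies 19 mm behind it; z points along the fingers, y is the direction in which the jaws open and shut (so a half turn about z gives the same grasp; the last joint's range is limited). The gripper opens to 94 mm and grips with 3 to 60 N. Pads are 16 mm wide; open, the fingers measure 119 mm over their backs; the gripper's body (75 mm by 177 mm) begins 78 mm behind the grasp point.
Start: joints at [1.012, 0.087, 1.371, -0, 1.684, -0.103], TCP at [0.242, 0.494, 0.206] pointing down, gripper open.
Joint ranges: [-3.1, 3.1], [-0.76, 2.03], [0.27, 2.55], [-1.08, 4.22], [0.17, 2.65], [-2.57, 2.57]. Speed limits (rad/s): [2.79, 2.79, 3.14, 3.14, 3.14, 3.14].

## Interface

Orientations are given as [roll, pitch, yaw] about the fixed x, y, z axes, in that order (R = Rz(yaw) Ry(pitch) Rx(roll)).
In Python, from bench import robot, cams gives the robot as it stands.
- The arm moves only by the tool step_arm, never from a script. Its argument "plan" is a list that holds one entry, the list of rows, each a list of 5 numbers: the shift along the world's x, y, z in mm, then the turn about the world's z in rad, then the opening in per cent of the stroke, from 0 (shut) to 100 (fully open). In form: [[[tx, ty, tz, turn, fingers], ...]]. A call has 1 to 8 rows; each row is the pose to reach, as a shift and turn from the pose commanded when the call began; what a row does not reach only later rows make up. A row lasts 1/12 s, in which the tool goes at most 41.7 mm and 7.16 degrees, less where a joint would pass 70% of its speed; a pose out of reach is approached as far as the arm can. A call with a gripper value outside its range is refused whole. The fingers move at their own pace and stop on an object; the grip force is fixed at half the most. Time passes only in rows, so rows that repeat a pose let the fingers close. It gives the time, the measured TCP pose, the force and the opening at its end, in the units of the state.
- robot.get_obs(): the state, without advancing time (a new reading comes with each control period).
- cams.snapshot(name): name is "scene" or "top" or "wrist"; returns a dict with "frame" (384x512x3 uint8, red, green, blue), "camera_matrix" (3x3 intrinsics, pixels), "origin" and "attitude" of the camera in the world; the wrist camera has in their place "T_tool_cam" (4x4, takes a point from camera to tool coordinates, whose origin is the TCP and whose axes are the flange's). Camera axes: x right, y down, z forward; pixel columns grow to the right and rows downward; lengths in m; the calibration is good to about 2 mm. A picture is of the moment at which its call begins: read the wrist's pose just before it. There is no depth.
- robot.close_job(): hands the job in, once; it reports no verdict.
The state is a dict: "time": time; "joint_positions": joint angles; "qvel": joint speeds; "joint_torque": joint torques, N m; "tool_pos": TCP position; "ee_rot": TCP orientation; "wrist_force": force on the tool from outside, world axes, zero at the start; "wrist_torque": the same for the moment, N m; "width": finger opening in m.
Only numpy, scipy, OpenCV 4.12 (cv2) and the standard library are available. Lean on these libraries where they do the work, as an engineer would, in place of code of your own. Each camera call takes 0.05 s, during which the arm holds its last target. There are 200 camera calls.

## Task

A loose steel ball is in one of the three sealed tins on the bench. Working from the robot's left to its right, pick up each tin in turn, tip it well end to end (20 degrees or so) to feel whether something rolls inside, and stand it back where it was (the last one may stay in hand if it is the one); try all three. Finish while still holding the rattling tin out level and still over the middle of the cork mat, about 15 cm above the bench, with the other two tins back in their places and nothing else on the bench disturbed.

Things in the scene. Friction and masses are not known exactly. Their poses are not given: they have to be found in the camera images.
- tin_left_center (a point): the centre (28 mm above its underside) of the closed tin that stands farthest to the robot's left (+y): a box about 110 mm long (its x axis), 60 mm wide (y) and 57 mm high, plain steel, lid sealed; about 0.29 to 0.36 kg in all. z is up when it stands. The three tins look and weigh nearly alike. A moderate grip (25 to 65 N) across the width, over the middle, holds it; from 80 N up it may pivot.
- tin_left: the left tin itself (same axes), origin at the centre of its underside. What is inside: in one tin, not always the same one, a loose steel ball (130 g, 32 mm) that rolls freely about 36 mm either way from the middle along the length when the tin tips; in the other two, parts as heavy, packed tight at the middle
- inside_left: the hidden inner floor of the left tin, fixed in it (origin and axes those of the tin); only a loose ball in that tin would press on it. Held at its middle and tipped end to end, a tin with the ball pulls about 0.045 N m more towards its low end than a packed one
- tin_middle_center (a point): the centre (28 mm above its underside) of the closed tin that stands in the middle: a box about 110 mm long (its x axis), 60 mm wide (y) and 57 mm high, plain steel, lid sealed; about 0.29 to 0.36 kg in all. z is up when it stands. The three tins look and weigh nearly alike. A moderate grip (25 to 65 N) across the width, over the middle, holds it; from 80 N up it may pivot.
- tin_middle: the middle tin itself (same axes), origin at the centre of its underside. What is inside: in one tin, not always the same one, a loose steel ball (130 g, 32 mm) that rolls freely about 36 mm either way from the middle along the length when the tin tips; in the other two, parts as heavy, packed tight at the middle
- inside_middle: the hidden inner floor of the middle tin, fixed in it (origin and axes those of the tin); only a loose ball in that tin would press on it. Held at its middle and tipped end to end, a tin with the ball pulls about 0.045 N m more towards its low end than a packed one
- tin_right_center (a point): the centre (28 mm above its underside) of the closed tin that stands farthest to the robot's right (-y): a box about 110 mm long (its x axis), 60 mm wide (y) and 57 mm high, plain steel, lid sealed; about 0.29 to 0.36 kg in all. z is up when it stands. The three tins look and weigh nearly alike. A moderate grip (25 to 65 N) across the width, over the middle, holds it; from 80 N up it may pivot.
- tin_right: the right tin itself (same axes), origin at the centre of its underside. What is inside: in one tin, not always the same one, a loose steel ball (130 g, 32 mm) that rolls freely about 36 mm either way from the middle along the length when the tin tips; in the other two, parts as heavy, packed tight at the middle
- inside_right: the hidden inner floor of the right tin, fixed in it (origin and axes those of the tin); only a loose ball in that tin would press on it. Held at its middle and tipped end to end, a tin with the ball pulls about 0.045 N m more towards its low end than a packed one
- mat_top (a point): centre of the top face of the flat cork mat, 90 mm (x) by 140 mm (y), 4 mm thick, fixed on the bench beyond the tins
- wrench: open wrench 150 mm long (x), lying between the left and middle tins, under 20 mm high; origin at its underside; to be left alone
- screwdriver: screwdriver 170 mm long (x), black handle, lying between the middle and right tins, about 30 mm high; origin at its underside; to be left alone
- tape: ring of grey tape, 90 mm across, 24 mm high, beyond the tins on the right; origin at its underside; to be left alone
- jar: clear jar with a steel cap, 60 mm across, 75 mm high, beyond the tins on the left; origin at its underside; to be left alone
- glue: white glue bottle, 52 mm across, 150 mm high, outside the left tin; origin at its underside; to be left alone
- offcut: wood offcut 110 x 60 x 28 mm, outside the right tin; origin at its underside; to be left alone

How it is judged:
On the way, in this order (a step that is already met when the one before it is completed fails the run):
1. the left tin is lifted clear of the bench (by 30 mm or more) and tipped end to end (long axis 12 degrees or more off level) (height (world z) of tin_left_center above 0.06 m and contact force between tin_left and the fingers above 1 N and (angle between tin_left_center's own x axis and vertical below 1.36 rad or angle between tin_left_center's own x axis and vertical above 1.78 rad)), for 0.1 s.
2. the middle tin is lifted clear of the bench (by 30 mm or more) and tipped end to end (long axis 12 degrees or more off level) (height (world z) of tin_middle_center above 0.06 m and contact force between tin_middle and the fingers above 1 N and (angle between tin_middle_center's own x axis and vertical below 1.36 rad or angle between tin_middle_center's own x axis and vertical above 1.78 rad)), for 0.1 s.
3. the right tin is lifted clear of the bench (by 30 mm or more) and tipped end to end (long axis 12 degrees or more off level) (height (world z) of tin_right_center above 0.06 m and contact force between tin_right and the fingers above 1 N and (angle between tin_right_center's own x axis and vertical below 1.36 rad or angle between tin_right_center's own x axis and vertical above 1.78 rad)), for 0.1 s.
At the end, for the whole second after the job is handed in: The tin with the loose ball is in the fingers, its centre within 50 mm (horizontally) of the mat's centre and 110 to 250 mm above the bench, level within 0.2 rad and still; the other two tins stand upright on the bench, let go, within 40 mm of where they started (((contact force between inside_left and anything else above 0.8 N and horizontal distance between tin_left_center and mat_top below 0.05 m and height (world z) of tin_left_center between 0.11 and 0.25 m and angle between tin_left_center's own z axis and vertical below 0.2 rad and contact force between tin_left and the fingers above 2 N and linear speed of tin_left below 0.03 m/s and distance of each of tin_middle_center, tin_right_center from where it was at the start of the episode below 0.04 m and angle between each of tin_middle_center, tin_right_center's own z axis and vertical below 0.08 rad and height (world z) of each of tin_middle_center, tin_right_center below 0.035 m and linear speed of each of tin_middle, tin_right below 0.02 m/s and contact force between each of tin_middle, tin_right and the fingers below 0.1 N) or (contact force between inside_middle and anything else above 0.8 N and horizontal distance between tin_middle_center and mat_top below 0.05 m and height (world z) of tin_middle_center between 0.11 and 0.25 m and angle between tin_middle_center's own z axis and vertical below 0.2 rad and contact force between tin_middle and the fingers above 2 N and linear speed of tin_middle below 0.03 m/s and distance of each of tin_left_center, tin_right_center from where it was at the start of the episode below 0.04 m and angle between each of tin_left_center, tin_right_center's own z axis and vertical below 0.08 rad and height (world z) of each of tin_left_center, tin_right_center below 0.035 m and linear speed of each of tin_left, tin_right below 0.02 m/s and contact force between each of tin_left, tin_right and the fingers below 0.1 N) or (contact force between inside_right and anything else above 0.8 N and horizontal distance between tin_right_center and mat_top below 0.05 m and height (world z) of tin_right_center between 0.11 and 0.25 m and angle between tin_right_center's own z axis and vertical below 0.2 rad and contact force between tin_right and the fingers above 2 N and linear speed of tin_right below 0.03 m/s and distance of each of tin_left_center, tin_middle_center from where it was at the start of the episode below 0.04 m and angle between each of tin_left_center, tin_middle_center's own z axis and vertical below 0.08 rad and height (world z) of each of tin_left_center, tin_middle_center below 0.035 m and linear speed of each of tin_left, tin_middle below 0.02 m/s and contact force between each of tin_left, tin_middle and the fingers below 0.1 N))); the arm keeps its last pose, push and grip.
It fails at once if one of the other loose things on the bench is pushed more than 30 mm (distance of any of wrench, screwdriver, tape, jar, glue, offcut from where it was at the start of the episode above 0.03 m).
It fails at once if the jar or the glue bottle is knocked over (angle between any of jar, glue's own z axis and vertical above 0.5 rad).
It also fails if it takes over 72 s, if anything falls off the work surface, if the arm or the gripper's body presses on something with over 40 N, if the wrist force passes 120 N, or if a joint passes its speed limit or range.

## Working session

There is one attempt and no reset: what is moved stays moved. The work goes in short steps, Python scripts to look and compute and a tool call to move; the robot and the scene stay as the last step left them, time stands still between calls to the robot, and variables do not carry over. Pictures are saved under pics/ and viewed, about 8 in all and at most 12, crops included, and the job is handed in when it is done.

Besides the shell and the picture viewer there is one more tool, called after ">>>" by a JSON object that holds its "name" and its "arguments", one argument or row to a line. step_arm: Moves the arm, as the interface text tells. Its arguments: {"type":"object","properties":{"plan":{"type":"array"}},"required":["plan"]}

```bash
mkdir -p pics; ls; cat > h.py <<'E'
import numpy as np, cv2
from scipy.spatial.transform import Rotation as R
from bench import robot, cams
def att(a):
    a=np.array(a,float)
    return a if a.shape==(3,3) else (R.from_euler('xyz',a).as_matrix() if a.size==3 else R.from_quat(a).as_matrix())
def ray(s,uv,z,pose=None):
    K=np.array(s["camera_matrix"]);d=np.linalg.inv(K)@[uv[0],uv[1],1]
    if pose is None: o=np.array(s["origin"]);A=att(s["attitude"])
    else:
        T=np.eye(4);T[:3,:3]=att(pose["ee_rot"]);T[:3,3]=pose["tool_pos"]
        T=T@np.array(s["T_tool_cam"]);o=T[:3,3];A=T[:3,:3]
    d=A@d;return o+d*(z-o[2])/d[2]
def snap(n,f):
    s=cams.snapshot(n);cv2.imwrite("pics/"+f,cv2.resize(s["frame"][:,:,::-1],None,fx=1.5,fy=1.5));return s
E
python3 - <<'E'
from h import *
import pickle
o=robot.get_obs();print(o)
for n in("top","scene"):
    s=snap(n,n+"0.png");pickle.dump(s,open(n+".pkl","wb"));print({k:v for k,v in s.items() if k!="frame"})
E
```

```text
pics
{'time': 0.0, 'joint_positions': array([ 1.01191324e+00,  8.79465439e-02,  1.37222094e+00, -1.95308490e-05,
        1.68360282e+00, -1.03121870e-01]), 'qvel': array([ 0.0002723 ,  0.00251171, -0.00081962, -0.00118327, -0.00073624,
        0.00150512]), 'joint_torque': array([ 6.43206513e-04, -3.40190363e+01, -3.02426183e+01,  7.18711456e-02,
        3.31025384e-02, -1.83576230e-04]), 'tool_pos': array([0.24181249, 0.49338719, 0.20432571]), 'ee_rot': array([-3.13942458e+00, -2.04856794e-04,  2.68582904e+00]), 'wrist_force': array([ 0.06140856, -0.0821457 , -0.53673763]), 'wrist_torque': array([-0.01346357, -0.01306275,  0.02217397]), 'width': 0.09394486886234593}
{'camera_matrix': array([[355.52529464,   0.        , 256.35392382],
       [  0.        , 355.52529464, 194.76313104],
       [  0.        ,   0.        ,   1.        ]]), 'origin': array([ 0.38822223, -0.00405278,  1.00754211]), 'attitude': array([-2.9598263 ,  0.01554069, -1.58434704])}
{'camera_matrix': array([[433.1295545 ,   0.        , 260.16431967],
       [  0.        , 433.1295545 , 190.16280276],
       [  0.        ,   0.        ,   1.        ]]), 'origin': array([ 1.28934635, -0.69422037,  0.69559647]), 'attitude': array([-2.14889369, -0.00236973,  0.79347109])}
```

View pics/top0.png

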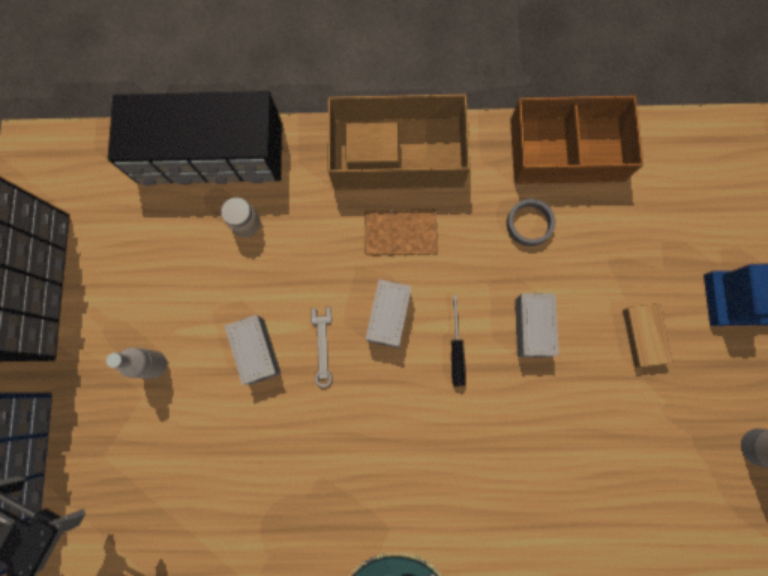

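View pics/scene0.png

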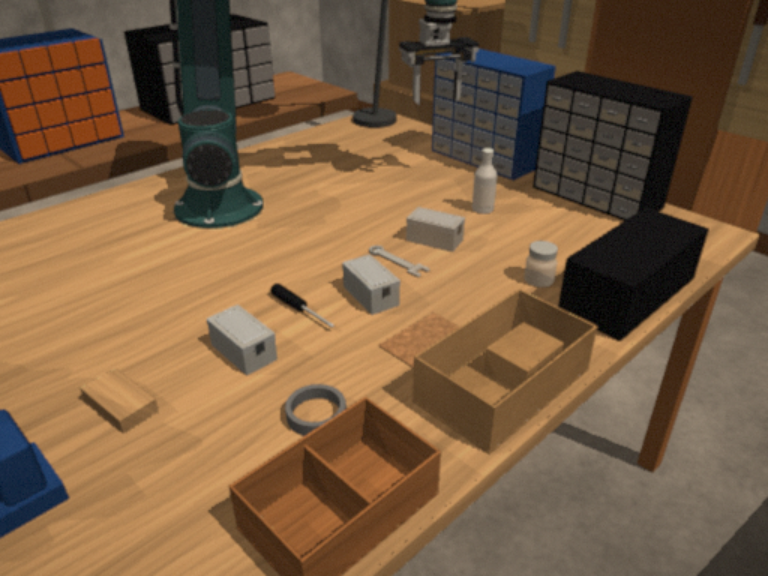

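```bash
python3 - <<'E'
from h import *
import pickle
s=pickle.load(open("top.pkl","rb"));f=s["frame"]
hsv=cv2.cvtColor(f,cv2.COLOR_RGB2HSV)
m=((hsv[...,1]<45)&(hsv[...,2]>125)).astype(np.uint8)
m=cv2.morphologyEx(m,cv2.MORPH_CLOSE,np.ones((3,3)))
cs,_=cv2.findContours(m,cv2.RETR_EXTERNAL,cv2.CHAIN_APPROX_NONE)
for c in cs:
    if cv2.contourArea(c)<500: continue
    w=np.array([ray(s,p[0],.057)[:2] for p in c])*1000
    r=cv2.minAreaRect(w.astype(np.float32));b=cv2.boxPoints(r)
    e=max((b[1]-b[0],b[2]-b[1]),key=np.linalg.norm)
    print(c.reshape(-1,2).mean(0),np.round(r[0]),np.round(r[1]),"axis yaw",(np.arctan2(e[1],e[0])+np.pi/2)%np.pi-np.pi/2)
for n,uv,z in(("mat",(400/1.5,233/1.5),.004),("jar",(237/1.5,211/1.5),.075),("wr",(215,231),.01),("sd",(305,228),.015),("tape",(354,149),.024)):print(n,ray(s,uv,z)[:2])
q=pickle.load(open("scene.pkl","rb"))
print("mat scene",ray(q,(432/1.5,345/1.5),.004), "tin mid top", ray(q,(371/1.5,270/1.5),.057))
E
```

```text
[166.38596491 232.92105263] [464. 251.] [109.  59.] axis yaw 0.32672107
[359.13445378 216.29411765] [ 501. -267.] [ 59. 108.] axis yaw -0.018888235
[258.75652174 208.63478261] [526.   2.] [ 60. 109.] axis yaw -0.22614276
mat [ 0.68979025 -0.02275026]
jar [0.7158631  0.27716149]
wr [0.47031904 0.12639387]
sd [ 0.47453157 -0.12530272]
tape [ 0.69806865 -0.2731253 ]
mat scene [ 0.71788807 -0.02957595  0.004     ] tin mid top [0.53056048 0.0041595  0.057     ]
```

>>> {"name": "step_arm", "arguments": {
  "plan": [
    [[28,-30,0,0.1,100],[56,-60,5,0.2,100],[84,-91,10,0.3,100],[112,-121,15,0.4,100],[140,-151,15,0.5,100],[168,-182,10,0.6,100],[195,-212,0,0.7,100],[222,-242,0,0.783,100]]
  ]
}}

```text
time: 0.77
tool_pos: [0.4641, 0.2498, 0.2033]
ee_rot: [3.142, -0.004, -2.81]
wrist_force: [-0.1, 0.8, -0.5]
width: 0.0941
```

>>> {"name": "step_arm", "arguments": {
  "plan": [
    [[20,0,37,0,100],[50,5,64,0,100],[80,10,90,0,100],[120,20,100,0,100],[160,30,100,0,100],[200,40,100,0,100],[240,50,100,0,100],[280,60,100,0,100]]
  ]
}}

```text
time: 1.43
tool_pos: [0.7335, 0.3076, 0.2973]
ee_rot: [3.141, 0.01, -2.814]
wrist_force: [55.3, 24.2, 63.0]
width: 0.094
```

>>> {"name": "step_arm", "arguments": {
  "plan": [
    [[40,10,0,0,100],[80,20,0,0,100],[120,30,0,0,100],[160,40,0,0,100],[160,40,0,0,100],[160,40,0,0,100],[160,40,0,0,100],[160,40,0,0,100]]
  ]
}}

```text
time: 2.1
tool_pos: [0.7824, 0.3059, 0.2429]
ee_rot: [3.139, 0.047, -2.814]
wrist_force: [0.5, 0.9, -1.2]
width: 0.0941
```

>>> {"name": "step_arm", "arguments": {
  "plan": [
    [[20,7,15,0,100],[40,14,30,0,100],[60,21,45,0,100],[80,28,60,0,100],[100,35,75,0,100],[120,42,90,0,100],[140,49,105,0,100],[160,56,120,0,100]]
  ]
}}

```text
time: 2.77
tool_pos: [0.7863, 0.3031, 0.2602]
ee_rot: [3.138, 0.08, -2.815]
wrist_force: [0.1, 0.0, -0.8]
width: 0.094
```

```bash
python3 - <<'E'
from h import *
import pickle
print(robot.get_obs()["joint_positions"])
s=pickle.load(open("top.pkl","rb"));q=pickle.load(open("scene.pkl","rb"))
# mat by colour in scene+top (hsv prints), tray rim by two views
for n,t,c in(("tray front-left corner",(329/1.5,172/1.5),(415/1.5,362/1.5)),("front-right",(470/1.5,172/1.5),(595/1.5,325/1.5)),("rear-left?",(330/1.5,98/1.5),(415/1.5,362/1.5)),("front-right2",(470/1.5,172/1.5),(490/1.5,405/1.5)),("fl2",(329/1.5,172/1.5),(520/1.5,297/1.5))):
    def rr(s,uv):
        d=att(s["attitude"])@np.linalg.inv(s["camera_matrix"])@[*uv,1];return np.array(s["origin"]),d/np.linalg.norm(d)
    o1,d1=rr(s,t);o2,d2=rr(q,c)
    a,b=np.linalg.lstsq(np.c_[d1,-d2],o2-o1,rcond=None)[0];print(n,(o1+a*d1+o2+b*d2)/2,np.linalg.norm(o1+a*d1-o2-b*d2))
for n,uv in(("a",(365,212)),("b",(437,212)),("c",(437,255)),("d",(366,253))):print("mat",ray(s,(uv[0]/1.5,uv[1]/1.5),.004))
for uv in((381,346),(432,313),(482,345),(425,378)):print("mat scene",ray(q,(uv[0]/1.5,uv[1]/1.5),.004))
E
```

```text
[ 0.29820752  0.8067001   0.27384046  0.00665279  1.98078404 -1.5969132 ]
tray front-left corner [0.75380891 0.029352   0.00371233] 0.20658586668426904
front-right [ 0.87598557 -0.0756326   0.13983751] 0.26544550378487247
rear-left? [ 0.83067667 -0.01471582  0.1037393 ] 0.27486155529628115
front-right2 [ 0.85171336 -0.12817689  0.01273399] 0.10703541997391824
fl2 [0.79029918 0.10910635 0.07215193] 0.001494568475861224
mat [0.73395597 0.0453265  0.004     ]
mat [ 0.73128197 -0.09621489  0.004     ]
mat [ 0.64430299 -0.09349073  0.004     ]
mat [0.65071257 0.04396092 0.004     ]
mat scene [ 0.65895874 -0.09373227  0.004     ]
mat scene [0.65451314 0.0398737  0.004     ]
mat scene [0.77762926 0.03150218 0.004     ]
mat scene [ 0.76719016 -0.10018291  0.004     ]
```

>>> {"name": "step_arm", "arguments": {
  "plan": [
    [[-20,0,0,0,100],[-60,-5,0,0,100],[-100,-15,0,0,100],[-140,-25,0,0,100],[-180,-30,0,0,100],[-220,-40,0,0,100],[-260,-45,0,0,100],[-290,-50,0,0,100]]
  ]
}}

```text
time: 3.43
tool_pos: [0.4934, 0.2528, 0.2609]
ee_rot: [3.137, 0.081, -2.814]
wrist_force: [0.4, 0.6, 0.9]
width: 0.094
```

>>> {"name": "step_arm", "arguments": {
  "plan": [
    [[-15,-1,-30,0,100],[-28,-2,-60,0,100],[-28,-2,-90,0,100],[-28,-2,-120,0,100],[-28,-2,-145,0,100],[-28,-2,-145,0,100],[-28,-2,-145,0,100]]
  ]
}}

```text
time: 4.02
tool_pos: [0.4676, 0.2509, 0.1141]
ee_rot: [3.138, 0.077, -2.815]
wrist_force: [0.1, -0.1, 0.4]
width: 0.094
```

```bash
cat >> h.py <<'E'
def tq(n=10):
    L=[]
    for i in range(n):
        o=robot.get_obs();L.append(np.r_[o["wrist_force"],o["wrist_torque"]]);cams.snapshot("wrist")
    m=np.mean(L,0);yw=o["ee_rot"][2];j=np.array([-np.sin(yw),np.cos(yw),0])
    print("t",round(o["time"],2),"pos",np.round(o["tool_pos"],4),"rpy",np.round(o["ee_rot"],3),"w",round(o["width"],4),"F",np.round(m[:3],2),"T",np.round(m[3:],4),"std",np.round(np.std(L,0)[3:],4),"Tjaw",round(m[3:]@j,4))
E
python3 - <<'E'
from h import *
o=robot.get_obs();s=snap("wrist","w1.png");print(np.array(s["T_tool_cam"]).round(3).tolist());tq(6)
import pickle;pickle.dump((o,s),open("w1.pkl","wb"))
E
```

```text
[[-0.0, -0.973, -0.231, 0.066], [1.0, -0.0, 0.001, 0.001], [-0.001, -0.231, 0.973, -0.18], [0.0, 0.0, 0.0, 1.0]]
t 4.32 pos [0.4694 0.2516 0.1169] rpy [ 3.138  0.083 -2.815] w 0.0942 F [-0.02 -0.32  0.1 ] T [0.0511 0.0576 0.023 ] std [0.0257 0.0184 0.0176] Tjaw -0.0382
```

View pics/w1.png

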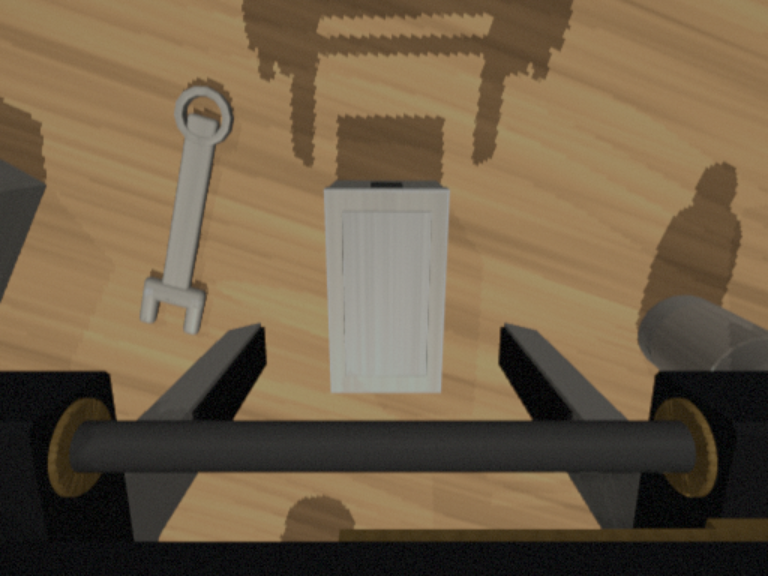

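>>> {"name": "step_arm", "arguments": {
  "plan": [
    [[-4,0,-30,0,100],[-4,0,-60,0,100],[-4,0,-85,0,100],[-4,0,-104,0,100],[-4,0,-104,0,45],[-4,0,-104,0,45],[-4,0,-104,0,45],[-4,0,-104,0,45]]
  ]
}}

```text
time: 5.03
tool_pos: [0.4659, 0.2518, 0.0131]
ee_rot: [3.138, 0.084, -2.815]
wrist_force: [-1.1, -0.1, -0.2]
width: 0.0705
```

```bash
python3 - <<'E'
from h import *
import pickle
o,s=pickle.load(open("w1.pkl","rb"))
for uv in((326,188),(448,188),(441,392),(331,392)):print(ray(s,(uv[0]/1.5,uv[1]/1.5),.057,o))
o=robot.get_obs();print(o["tool_pos"],o["width"],o["wrist_force"])
E
```

```text
[0.42307075 0.20835739 0.057     ]
[0.40415117 0.26419028 0.057     ]
[0.50954213 0.30090985 0.057     ]
[0.52902904 0.24298126 0.057     ]
[0.46590982 0.25182675 0.01309919] 0.07054614273736194 [-1.07017081 -0.10456164 -0.21221508]
```

>>> {"name": "step_arm", "arguments": {
  "plan": [
    [[0,0,0,0,20],[0,0,0,0,20],[0,0,0,0,20],[0,0,0,0,20],[0,0,0,0,20],[0,0,20,0,20],[0,0,50,0,20],[0,0,50,0,20]]
  ]
}}

```text
time: 5.7
tool_pos: [0.4672, 0.2522, 0.0655]
ee_rot: [3.138, 0.088, -2.815]
wrist_force: [1.2, 0.6, -1.8]
width: 0.0601
```

```bash
python3 - <<'E'
from h import *
tq(6)
E
```

```text
t 5.95 pos [0.4624 0.2504 0.058 ] rpy [ 3.138  0.075 -2.815] w 0.0597 F [ 0.21 -0.49 -3.29] T [0.0511 0.0918 0.0127] std [0.0257 0.0516 0.0175] Tjaw -0.0705
```

>>> {"name": "step_arm", "arguments": {
  "plan": [
    [[0,0,35,0,20],[10,-15,68,0,20],[35,-40,85,-0.05,20],[65,-65,95,-0.11,20],[95,-90,100,-0.17,20],[125,-115,100,-0.23,20],[150,-140,100,-0.28,20],[180,-165,100,-0.327,20]]
  ]
}}

```text
time: 6.67
tool_pos: [0.6442, 0.0847, 0.1586]
ee_rot: [3.138, 0.076, 3.139]
wrist_force: [0.1, 1.4, -3.3]
width: 0.0599
```

>>> {"name": "step_arm", "arguments": {
  "plan": [
    [[25,-15,0,0,20],[50,-30,-10,0,20],[75,-45,-25,0,20],[95,-55,-40,0,20],[101,-56,-50,0,20],[101,-56,-50,0,20],[101,-56,-50,0,20]]
  ]
}}

```text
time: 7.25
tool_pos: [0.7436, 0.0307, 0.1079]
ee_rot: [3.137, 0.074, -3.141]
wrist_force: [-0.2, -0.2, -4.1]
width: 0.06
```

```bash
python3 - <<'E'
from h import *
tq(6)
s=cams.snapshot("scene");f=s["frame"][100:320,150:450,::-1];cv2.imwrite("pics/s1.png",cv2.resize(f,None,fx=2.5,fy=2.5))
E
```

```text
t 7.5 pos [0.745  0.0312 0.1127] rpy [ 3.138  0.082 -3.14 ] w 0.0595 F [-0.09  0.18 -3.24] T [ 0.0364  0.0909 -0.0231] std [0.0276 0.0201 0.0337] Tjaw -0.0909
```

View pics/s1.png

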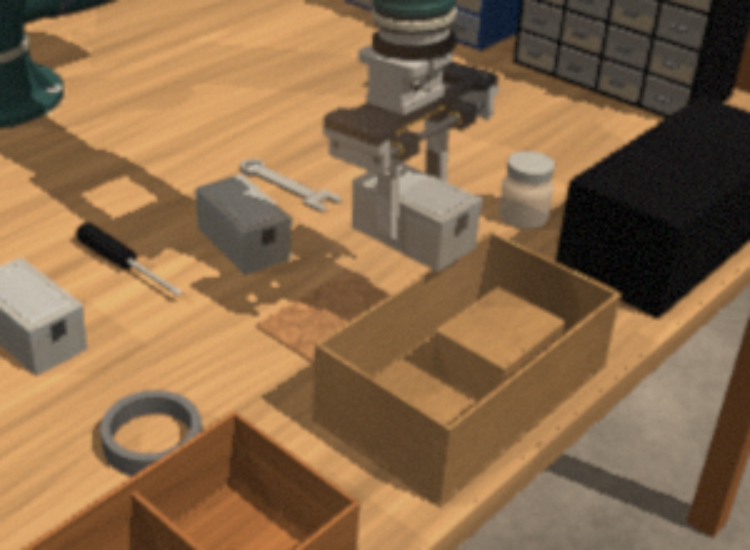

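>>> {"name": "step_arm", "arguments": {
  "plan": [
    [[0,0,-10,0,20],[0,0,-17,0,20],[0,0,-24,0,20],[0,0,-30,0,20],[0,0,-34,0,20],[0,0,-38,0,20],[0,0,-42,0,20],[0,0,-42,0,20]]
  ]
}}

```text
time: 8.27
tool_pos: [0.7457, 0.0305, 0.0743]
ee_rot: [3.138, 0.084, -3.141]
wrist_force: [-9.4, 1.0, 11.2]
width: 0.0602
```

```bash
python3 - <<'E'
from h import *
tq(3)
s=cams.snapshot("scene");f=s["frame"][150:270,260:400,::-1];cv2.imwrite("pics/s2.png",cv2.resize(f,None,fx=4,fy=4))
E
```

```text
t 8.37 pos [0.7457 0.0305 0.0743] rpy [ 3.138  0.084 -3.141] w 0.06 F [-8.57  0.67 11.8 ] T [ 0.0513  0.7288 -0.0184] std [0.02   0.0258 0.0157] Tjaw -0.7288
```

View pics/s2.png

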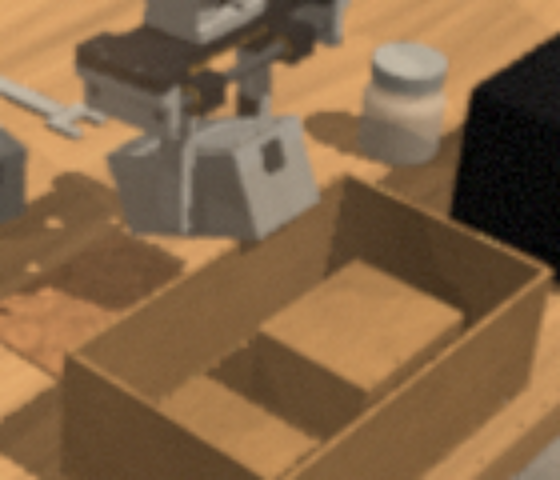

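>>> {"name": "step_arm", "arguments": {
  "plan": [
    [[0,0,15,0,20],[0,0,40,0,20],[0,0,65,0,20],[-20,0,80,0,20],[-20,0,80,0,20],[-20,0,80,0,20],[-20,0,80,0,20]]
  ]
}}

```text
time: 9.05
tool_pos: [0.7247, 0.0301, 0.1469]
ee_rot: [3.138, 0.078, -3.142]
wrist_force: [-0.3, -0.0, -3.6]
width: 0.06
```

```bash
python3 - <<'E'
from h import *
tq(10)
s=cams.snapshot("scene");f=s["frame"][120:270,230:400,::-1];cv2.imwrite("pics/s3.png",cv2.resize(f,None,fx=4,fy=4))
E
```

```text
t 9.5 pos [0.7252 0.0301 0.1482] rpy [ 3.138  0.079 -3.142] w 0.0599 F [-0.16 -0.03 -3.8 ] T [ 0.0307  0.0672 -0.0115] std [0.0319 0.0227 0.0338] Tjaw -0.0672
```

View pics/s3.png

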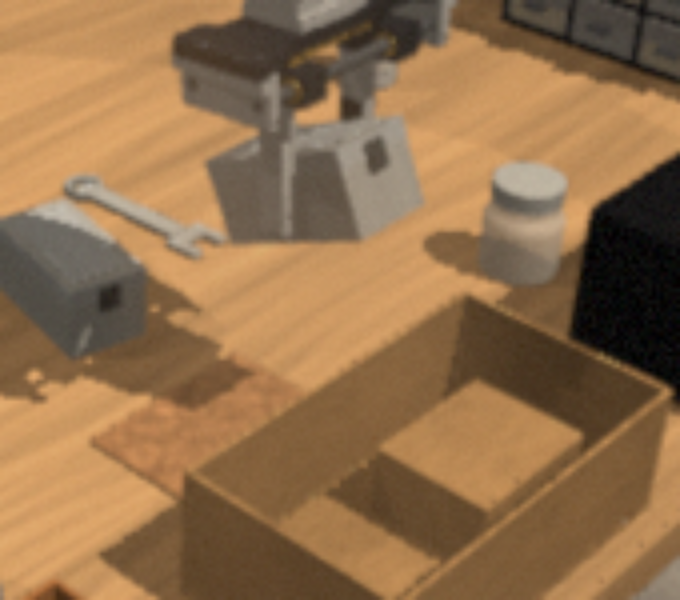

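```bash
cat >> h.py <<'E'
def tilt(s,pts,y0):
    A=att(s["attitude"]);o=np.array(s["origin"]);P=[]
    for u,v in pts:
        d=A@np.linalg.inv(s["camera_matrix"])@[u,v,1];P.append(o+d*(y0-o[1])/d[1])
    P=np.array(P)[:,[0,2]];print(P.round(4).tolist())
    for a,b in((0,1),(3,2),(0,3),(1,2)):d=P[b]-P[a];print("len",np.linalg.norm(d).round(3),"ang",np.degrees(np.arctan2(d[1],d[0])).round(1))
E
python3 - <<'E'
from h import *
import pickle
s=pickle.load(open("scene.pkl","rb"))
pts=[(230+u/4,120+v/4) for u,v in((235,238),(360,240),(340,152),(208,160))]
tilt(s,pts,0.0)
E
```

```text
[[0.6871, 0.1296], [0.7821, 0.1703], [0.7627, 0.2204], [0.6623, 0.1751]]
len 0.103 ang 23.2
len 0.11 ang 24.3
len 0.052 ang 118.6
len 0.054 ang 111.2
```

```bash
python3 - <<'E'
from h import *
tq(20)
E
```

```text
t 10.55 pos [0.7252 0.0301 0.1487] rpy [ 3.138  0.08  -3.142] w 0.0598 F [-0.03 -0.01 -3.37] T [0.0327 0.0597 0.0015] std [0.0244 0.0231 0.0318] Tjaw -0.0597
```

>>> {"name": "step_arm", "arguments": {
  "plan": [
    [[-25,20,5,0.04,20],[-57,48,10,0.08,20],[-90,76,10,0.12,20],[-123,104,10,0.16,20],[-156,132,10,0.2,20],[-189,160,5,0.24,20],[-220,190,0,0.29,20],[-250,213,-10,0.327,20]]
  ]
}}

```text
time: 11.27
tool_pos: [0.4797, 0.2405, 0.1419]
ee_rot: [3.137, 0.084, -2.813]
wrist_force: [-0.5, 1.0, -3.1]
width: 0.06
```

>>> {"name": "step_arm", "arguments": {
  "plan": [
    [[-9,8,-30,0,20],[-9,8,-65,0,20],[-9,8,-90,0,20],[-9,8,-98,0,20],[-9,8,-106,0,20],[-9,8,-114,0,20],[-9,8,-121,0,20],[-9,8,-124,0,20]]
  ]
}}

```text
time: 11.93
tool_pos: [0.4759, 0.2483, 0.021]
ee_rot: [3.137, 0.09, -2.815]
wrist_force: [-0.2, 0.0, 12.9]
width: 0.0598
```

>>> {"name": "step_arm", "arguments": {
  "plan": [
    [[0,0,-4,0,20],[0,0,-7,0,20],[0,0,-7,0,20],[0,0,-7,0,20]]
  ]
}}

```text
time: 12.27
tool_pos: [0.4795, 0.2495, 0.0171]
ee_rot: [3.137, 0.099, -2.815]
wrist_force: [5.4, 0.5, 9.7]
width: 0.0603
```

>>> {"name": "step_arm", "arguments": {
  "plan": [
    [[0,0,-7,0,20],[0,0,-7,0,100],[0,0,0,0,100],[0,0,3,0,100],[0,0,3,0,100],[0,0,3,0,100]]
  ]
}}

```text
time: 12.77
tool_pos: [0.4717, 0.247, 0.0128]
ee_rot: [3.138, 0.08, -2.815]
wrist_force: [0.9, 0.4, -0.6]
width: 0.0896
```

>>> {"name": "step_arm", "arguments": {
  "plan": [
    [[0,0,20,0,100],[0,0,50,0,100],[0,0,85,0,100],[0,0,120,0,100],[0,0,140,0,100],[0,0,140,0,100]]
  ]
}}

```text
time: 13.27
tool_pos: [0.4743, 0.2481, 0.1584]
ee_rot: [3.137, 0.09, -2.814]
wrist_force: [-0.1, 1.2, 0.1]
width: 0.0944
```

```bash
cat >> h.py <<'E'
def tins():
    s=cams.snapshot("top");f=s["frame"];hsv=cv2.cvtColor(f,cv2.COLOR_RGB2HSV)
    m=((hsv[...,1]<45)&(hsv[...,2]>125)).astype(np.uint8);m=cv2.morphologyEx(m,cv2.MORPH_CLOSE,np.ones((3,3)))
    for c in cv2.findContours(m,cv2.RETR_EXTERNAL,cv2.CHAIN_APPROX_NONE)[0]:
        if cv2.contourArea(c)<400: continue
        r=cv2.minAreaRect(np.array([ray(s,p[0],.057)[:2]*1000 for p in c]).astype(np.float32));b=cv2.boxPoints(r)
        e=max((b[1]-b[0],b[2]-b[1]),key=np.linalg.norm);print(np.round(r[0]),np.round(r[1]),"yaw",round((np.arctan2(e[1],e[0])+np.pi/2)%np.pi-np.pi/2,3))
E
python3 - <<'E'
from h import *
tq(12)
o=robot.get_obs();s=snap("wrist","w2.png")
m=cv2.cvtColor(s["frame"],cv2.COLOR_RGB2HSV);m=((m[...,1]<40)&(m[...,2]>120)).astype(np.uint8)
for c in cv2.findContours(m,cv2.RETR_EXTERNAL,cv2.CHAIN_APPROX_NONE)[0]:
    if cv2.contourArea(c)<3000: continue
    r=cv2.minAreaRect(np.array([ray(s,p[0],.057,o)[:2]*1000 for p in c]).astype(np.float32));print("wrist",r)
tins()
E
```

```text
t 13.82 pos [0.4711 0.2468 0.1514] rpy [ 3.138  0.078 -2.815] w 0.0942 F [-0.22  0.27 -0.22] T [0.0544 0.0541 0.0083] std [0.0398 0.0173 0.0261] Tjaw -0.0338
wrist ((481.7995910644531, 251.49154663085938), (110.79447937011719, 60.62808609008789), 19.01704978942871)
[ 501. -266.] [ 60. 108.] yaw -0.015
[526.   2.] [ 59. 110.] yaw -0.226
```

>>> {"name": "step_arm", "arguments": {
  "plan": [
    [[5,-20,0,-0.05,100],[12,-52,0,-0.12,100],[20,-86,0,-0.2,100],[28,-120,0,-0.28,100],[36,-155,0,-0.36,100],[44,-190,-5,-0.44,100],[52,-225,-20,-0.52,100],[56,-245,-40,-0.553,100]]
  ]
}}

```text
time: 14.63
tool_pos: [0.5296, -0.0015, 0.1142]
ee_rot: [3.138, 0.086, 2.91]
wrist_force: [0.6, 0.4, -0.0]
width: 0.094
```

```bash
cat >> h.py <<'E'
def wt():
    o=robot.get_obs();s=cams.snapshot("wrist")
    m=cv2.cvtColor(s["frame"],cv2.COLOR_RGB2HSV);m=((m[...,1]<40)&(m[...,2]>120)).astype(np.uint8)
    print(o["tool_pos"],o["ee_rot"])
    for c in cv2.findContours(m,cv2.RETR_EXTERNAL,cv2.CHAIN_APPROX_NONE)[0]:
        if cv2.contourArea(c)>3000: print("wrist",cv2.minAreaRect(np.array([ray(s,p[0],.057,o)[:2]*1000 for p in c]).astype(np.float32)))
E
python3 -c "
from h import *
wt()"
```

```text
[ 0.5295725  -0.0015187   0.11419465] [3.13834388 0.08551621 2.91014176]
wrist ((527.4010620117188, 1.6338233947753906), (59.78166961669922, 109.70777893066406), 77.0124740600586)
```

Centred to within a few mm; descend and grip.

>>> {"name": "step_arm", "arguments": {
  "plan": [
    [[0,3,-30,0,100],[0,3,-60,0,100],[0,3,-85,0,100],[0,3,-99,0,100],[0,3,-99,0,20],[0,3,-99,0,20],[0,3,-99,0,20],[0,3,-99,0,20]]
  ]
}}

```text
time: 15.35
tool_pos: [0.529, 0.005, 0.0154]
ee_rot: [3.137, 0.083, 2.916]
wrist_force: [0.5, -0.2, -0.3]
width: 0.0707
```

>>> {"name": "step_arm", "arguments": {
  "plan": [
    [[0,0,0,0,20],[0,0,0,0,20],[0,0,0,0,20],[0,0,20,0,20],[10,0,50,0.05,20],[25,3,85,0.1,20],[50,8,115,0.16,20],[75,13,135,0.226,20]]
  ]
}}

```text
time: 16.02
tool_pos: [0.6036, 0.0184, 0.1515]
ee_rot: [3.137, 0.083, -3.139]
wrist_force: [0.6, 0.7, -2.4]
width: 0.0596
```

>>> {"name": "step_arm", "arguments": {
  "plan": [
    [[30,4,0,0,20],[60,9,0,0,20],[90,14,0,0,20],[115,17,0,0,20],[121,17,0,0,20],[121,17,0,0,20],[121,17,0,0,20],[121,17,0,0,20]]
  ]
}}

```text
time: 16.68
tool_pos: [0.7222, 0.0349, 0.1477]
ee_rot: [3.138, 0.078, 3.142]
wrist_force: [0.9, 0.0, -2.2]
width: 0.0599
```

```bash
python3 -c "
from h import *
tq(16)"
```

```text
t 17.43 pos [0.7234 0.0349 0.1482] rpy [ 3.138  0.079 -3.142] w 0.0596 F [-0.14 -0.02 -2.88] T [0.0361 0.0811 0.0056] std [0.0266 0.0266 0.0275] Tjaw -0.0811
```

>>> {"name": "step_arm", "arguments": {
  "plan": [
    [[12,-2,-15,0,20],[22,-4,-36,0,20],[22,-4,-48,0,20],[22,-4,-56,0,20],[22,-4,-63,0,20],[22,-4,-70,0,20],[22,-4,-75,0,20],[22,-4,-79,0,20]]
  ]
}}

```text
time: 18.15
tool_pos: [0.7459, 0.0304, 0.0762]
ee_rot: [3.139, 0.085, 3.142]
wrist_force: [-10.8, -0.5, 14.7]
width: 0.0597
```

>>> {"name": "step_arm", "arguments": {
  "plan": [
    [[0,0,0,0,20],[0,0,15,0,20],[0,0,40,0,20],[0,0,65,0,20],[-20,0,80,0,20],[-20,0,80,0,20],[-20,0,80,0,20],[-20,0,80,0,20]]
  ]
}}

```text
time: 18.82
tool_pos: [0.7249, 0.031, 0.148]
ee_rot: [3.138, 0.078, -3.142]
wrist_force: [-0.3, -0.0, -3.2]
width: 0.06
```

```bash
python3 - <<'E'
from h import *
tq(25)
s=cams.snapshot("scene");f=s["frame"][120:270,230:400,::-1];cv2.imwrite("pics/s4.png",cv2.resize(f,None,fx=4,fy=4))
E
```

```text
t 20.02 pos [0.7254 0.031  0.1493] rpy [ 3.138  0.08  -3.142] w 0.0601 F [ 0.06 -0.01 -3.  ] T [0.0307 0.0648 0.0012] std [0.0253 0.0274 0.0246] Tjaw -0.0648
```

View pics/s4.png

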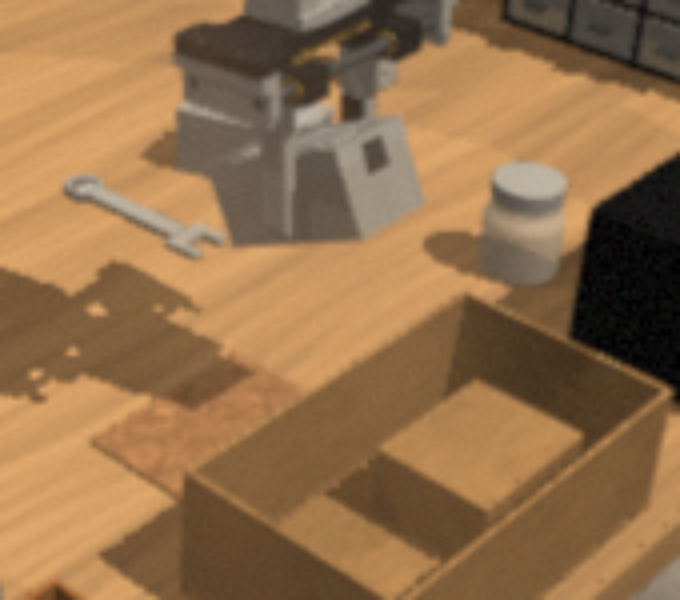

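>>> {"name": "step_arm", "arguments": {
  "plan": [
    [[-25,-3,0,-0.03,20],[-58,-7,0,-0.07,20],[-92,-11,0,-0.11,20],[-126,-15,0,-0.15,20],[-160,-19,0,-0.19,20],[-190,-23,-10,-0.226,20],[-205,-24,-30,-0.226,20],[-208,-24,-55,-0.226,20]]
  ]
}}

```text
time: 20.78
tool_pos: [0.5165, 0.0067, 0.0965]
ee_rot: [3.137, 0.085, 2.915]
wrist_force: [0.9, -0.6, -3.7]
width: 0.0597
```

>>> {"name": "step_arm", "arguments": {
  "plan": [
    [[0,0,-30,0,20],[0,0,-48,0,20],[0,0,-58,0,20],[0,0,-66,0,20],[0,0,-74,0,20],[0,0,-80,0,20],[0,0,-86,0,20],[0,0,-86,0,20]]
  ]
}}

```text
time: 21.45
tool_pos: [0.5264, 0.005, 0.0157]
ee_rot: [3.137, 0.1, 2.916]
wrist_force: [5.9, -3.0, 8.0]
width: 0.0597
```

Nearly flat, as with the first; release and rise.

>>> {"name": "step_arm", "arguments": {
  "plan": [
    [[0,0,0,0,20],[0,0,0,0,100],[0,0,5,0,100],[0,0,6,0,100],[0,0,6,0,100],[0,0,6,0,100]]
  ]
}}

```text
time: 21.95
tool_pos: [0.5172, 0.0071, 0.0142]
ee_rot: [3.138, 0.079, 2.916]
wrist_force: [0.1, 0.6, -0.6]
width: 0.0899
```

>>> {"name": "step_arm", "arguments": {
  "plan": [
    [[0,0,20,0,100],[0,0,50,0,100],[0,0,85,0,100],[0,0,120,0,100],[0,0,140,0,100],[0,0,140,0,100]]
  ]
}}

```text
time: 22.45
tool_pos: [0.5205, 0.0068, 0.1602]
ee_rot: [3.136, 0.09, 2.916]
wrist_force: [0.2, -0.3, 1.7]
width: 0.0941
```

```bash
python3 -c "
from h import *
wt();tins()"
```

```text
[0.52046258 0.00676472 0.16023503] [3.13632227 0.09005825 2.9157199 ]
wrist ((524.9645385742188, 6.801521301269531), (60.579620361328125, 110.50907897949219), 77.63750457763672)
[480. 249.] [110.  59.] yaw 0.33
[ 501. -267.] [ 60. 108.] yaw -0.015
```

>>> {"name": "step_arm", "arguments": {
  "plan": [
    [[-1,-20,0,0,100],[-3,-55,0,0.04,100],[-5,-92,0,0.07,100],[-7,-130,0,0.1,100],[-9,-168,0,0.13,100],[-12,-206,0,0.16,100],[-14,-243,-15,0.19,100],[-15,-274,-40,0.209,100]]
  ]
}}

```text
time: 23.22
tool_pos: [0.5022, -0.27, 0.1139]
ee_rot: [3.139, 0.081, 3.125]
wrist_force: [0.4, -0.4, -0.2]
width: 0.0937
```

```bash
python3 -c "
from h import *
cams.snapshot('top');wt()"
```

```text
[ 0.4979781  -0.27272583  0.1053503 ] [3.13651038 0.06928592 3.12070947]
wrist ((501.68084716796875, -265.5421447753906), (61.07882308959961, 110.0019302368164), 88.88613891601562)
```

>>> {"name": "step_arm", "arguments": {
  "plan": [
    [[2,4,-30,0,100],[2,4,-60,0,100],[2,4,-85,0,100],[2,4,-98,0,100],[2,4,-98,0,20],[2,4,-98,0,20],[2,4,-98,0,20],[2,4,-98,0,20]]
  ]
}}

```text
time: 23.98
tool_pos: [0.5054, -0.2633, 0.0178]
ee_rot: [3.139, 0.082, 3.125]
wrist_force: [0.7, -0.5, -0.2]
width: 0.0707
```

>>> {"name": "step_arm", "arguments": {
  "plan": [
    [[0,0,0,0,20],[0,0,0,0,20],[0,0,0,0,20],[0,0,20,0,20],[5,10,50,0,20],[15,30,85,0,20],[35,60,115,0,20],[60,90,135,0.017,20]]
  ]
}}

```text
time: 24.65
tool_pos: [0.5603, -0.1779, 0.1504]
ee_rot: [3.138, 0.081, 3.139]
wrist_force: [1.2, -0.3, -2.6]
width: 0.0597
```

>>> {"name": "step_arm", "arguments": {
  "plan": [
    [[25,30,0,0,20],[50,61,0,0,20],[75,92,0,0,20],[100,123,0,0,20],[125,154,0,0,20],[150,185,0,0,20],[162,205,0,0,20],[162,208,0,0,20]]
  ]
}}

```text
time: 25.32
tool_pos: [0.7231, 0.0355, 0.1449]
ee_rot: [3.134, 0.076, -3.136]
wrist_force: [-0.8, -1.5, -3.8]
width: 0.0598
```

>>> {"name": "step_arm", "arguments": {
  "plan": [
    [[0,0,0,0,20],[0,0,0,0,20],[0,0,0,0,20],[0,0,0,0,20]]
  ]
}}

```text
time: 25.65
tool_pos: [0.7217, 0.0283, 0.1478]
ee_rot: [3.138, 0.079, 3.14]
wrist_force: [0.2, -0.5, -3.9]
width: 0.0598
```

```bash
python3 -c "
from h import *
tq(16)"
```

```text
t 26.4 pos [0.7223 0.03   0.1477] rpy [ 3.138  0.08  -3.141] w 0.06 F [-0.1  -0.06 -3.43] T [ 0.0209  0.095  -0.013 ] std [0.0282 0.0187 0.0366] Tjaw -0.095
```

>>> {"name": "step_arm", "arguments": {
  "plan": [
    [[12,0,-15,0,20],[23,0,-32,0,20],[23,0,-43,0,20],[23,0,-51,0,20],[23,0,-58,0,20],[23,0,-65,0,20],[23,0,-71,0,20],[23,0,-75,0,20]]
  ]
}}

```text
time: 27.12
tool_pos: [0.7451, 0.03, 0.0788]
ee_rot: [3.138, 0.083, -3.141]
wrist_force: [-10.1, -0.3, 13.6]
width: 0.06
```

>>> {"name": "step_arm", "arguments": {
  "plan": [
    [[0,0,0,0,20],[0,0,15,0,20],[0,0,40,0,20],[0,0,65,0,20],[-20,0,76,0,20],[-20,0,76,0,20],[-20,0,76,0,20],[-20,0,76,0,20]]
  ]
}}

```text
time: 27.78
tool_pos: [0.7249, 0.03, 0.1477]
ee_rot: [3.138, 0.078, -3.142]
wrist_force: [0.1, 1.0, -4.2]
width: 0.0603
```

```bash
python3 - <<'E'
from h import *
s=cams.snapshot("scene");f=s["frame"][120:270,230:400,::-1];cv2.imwrite("pics/s5.png",cv2.resize(f,None,fx=4,fy=4))
tq(22)
E
```

```text
t 28.88 pos [0.7253 0.03   0.1488] rpy [ 3.138  0.08  -3.142] w 0.0601 F [ 0.18 -0.05 -3.38] T [ 0.0246  0.0259 -0.0024] std [0.0249 0.0285 0.0276] Tjaw -0.0259
```

View pics/s5.png

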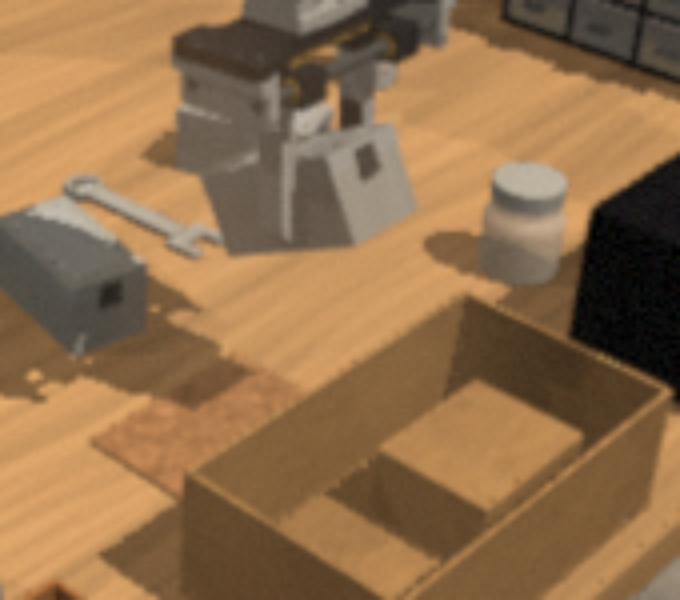

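>>> {"name": "step_arm", "arguments": {
  "plan": [
    [[-12,-20,-10,0,20],[-30,-48,-35,0,20],[-38,-55,-70,0,20],[-38,-55,-95,0,20],[-38,-55,-108,0,20],[-38,-55,-116,0,20],[-38,-55,-124,0,20],[-38,-55,-131,0,20]]
  ]
}}

```text
time: 29.6
tool_pos: [0.6936, -0.0252, 0.0255]
ee_rot: [3.139, 0.095, -3.141]
wrist_force: [3.2, -0.2, 16.3]
width: 0.0602
```

>>> {"name": "step_arm", "arguments": {
  "plan": [
    [[0,0,-2,0,20],[0,0,-2,0,100],[0,0,0,0,100],[0,0,0,0,100],[0,0,0,0,100],[0,0,0,0,20],[0,0,0,0,20],[0,0,0,0,20]]
  ]
}}

```text
time: 30.27
tool_pos: [0.6871, -0.025, 0.0174]
ee_rot: [3.138, 0.079, -3.141]
wrist_force: [-0.5, 0.6, 0.0]
width: 0.0701
```

>>> {"name": "step_arm", "arguments": {
  "plan": [
    [[0,0,0,0,20],[0,0,0,0,20],[0,0,0,0,20],[0,0,10,0,20],[0,0,35,0,20],[0,0,65,0,20],[0,0,95,0,20],[0,0,118,0,20]]
  ]
}}

```text
time: 30.93
tool_pos: [0.6874, -0.0252, 0.1382]
ee_rot: [3.138, 0.081, 3.142]
wrist_force: [0.7, 0.0, -2.6]
width: 0.06
```

>>> {"name": "step_arm", "arguments": {
  "plan": [
    [[0,0,0,0,20],[0,0,0,0,20],[0,0,0,0,20],[0,0,0,0,20],[0,0,0,0,20],[0,0,0,0,20],[0,0,0,0,20],[0,0,0,0,20]]
  ]
}}

```text
time: 31.6
tool_pos: [0.6871, -0.025, 0.135]
ee_rot: [3.138, 0.078, -3.142]
wrist_force: [0.5, -0.9, -2.2]
width: 0.06
```

```bash
python3 - <<'E'
from h import *
tins()
s=cams.snapshot("scene");f=s["frame"][100:300,100:400,::-1];cv2.imwrite("pics/s6.png",cv2.resize(f,None,fx=2.6,fy=2.6))
tq(14)
E
```

```text
[480. 249.] [111.  60.] yaw 0.334
t 32.35 pos [ 0.6873 -0.0251  0.1358] rpy [ 3.138  0.08  -3.142] w 0.0598 F [-0.05  0.13 -3.38] T [ 0.0281  0.1111 -0.0097] std [0.0211 0.0337 0.0302] Tjaw -0.1111
```

View pics/s6.png

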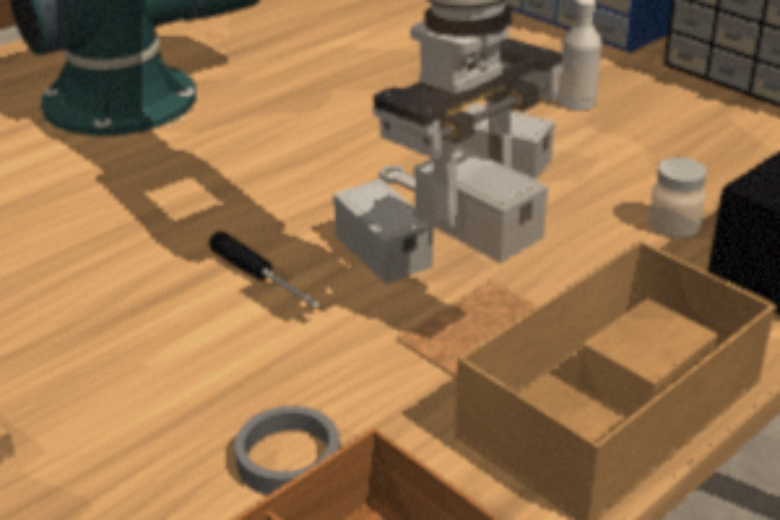

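```bash
python3 -c "
from bench import robot
robot.close_job();print(robot.get_obs()['time'])"
```

```text
the job is handed in; nothing more can be done
the job is handed in; nothing more can be done
```

The right tin has the loose ball. I handed the job in at about 32 s with that tin held level over the cork mat; no verdict is reported, so success is unconfirmed.

**Tipping:** The moves can't tilt the tool, so I lowered each tin's far end onto the front rim of the wooden tray until it turned in the grip. I measured about 23° for the left tin. The other two looked the same in the pictures but I did not measure them. To level each one again I pressed it down on the bench (the right one on the mat) and let go.

**Finding the ball:** I compared the wrist moment along the tin, held level and then tipped:

| Tin | Level (N m) | Tipped (N m) |
|---|---|---|
| Left | 0.09 | 0.062 |
| Middle | 0.081 | 0.065 |
| Right | 0.095 | 0.026 |

The right tin reads about 0.038 N m lower than the other two when tipped, against the 0.045 expected. The packed tins also fell by 0.016 to 0.03 when tipped, which I didn't explain. I relied on comparing the tins in the same pose.

**Last checks:**
- **Right tin:** it is in the fingers (opening 60 mm, about 3.4 N of weight). The tool is at (0.687, -0.025), against a mat centre of about (0.69, -0.025). By calculation the tin's centre is about 0.15 m up.
- **Left tin:** it stands about 15 mm from its start, looser than I wanted but inside the 40 mm limit.
- **Middle tin:** it stands about 5 mm from its start, measured just after I put it down. The gripper hid it from the final top view, but it stands upright in the scene picture.
- **Other items:** the wrench, screwdriver, tape, jar and glue look undisturbed. The offcut was mostly out of the final crop, so I did not check it.

**Side effect:** an early test at the edge of the arm's reach left the tool tilted about 0.08 rad for the rest of the job. It did not affect the grips.

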